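# Jam the locknut of a height stop while a spanner holds the adjusting nut

## Task

Lock the height stop without losing its setting: slide the open-ended spanner flat along the base onto the flats of the lower adjusting nut, handle along the arm, and let go of it. Then turn the hexagon locknut above it clockwise (seen from above), so that the spanner comes to bear on the stop post and holds the lower nut, until the locknut is jammed to about 1 N m, at most 1.4. Leave the spanner on the nut with its handle at the post, let go, and do not disturb the two vials and the small beaker.

Things in the scene. Friction and masses are not known exactly. Their poses are not given: they have to be found in the camera images.
- height_stop: Fixed grey base casting, 24 mm tall: a round flange of 84 mm diameter with an arm 54 mm wide that runs 132 mm from the centre along -x of its own frame (the arm spans y -30 to +24 mm). Origin on the bench on the spindle axis; z up. The arm points roughly to the right, seen from the robot; where it stands and its yaw differ each time.
- stop_post: Fixed steel pin, 12 mm diameter, 18 mm tall, on the arm; origin at its foot on the arm's top (24 mm above the bench), 118 mm from the spindle axis along -x and 14 mm to +y in the frame of height_stop. The spanner's handle, swung clockwise seen from above, comes to rest against it.
- nut_flats (a point): The adjusting nut: dark steel, on the spindle axis, lying on the flange: 44 mm long (its x) by 36 mm across its two parallel flats (its y), 10 mm high, so from 24 to 34 mm above the bench. This point lies on the axis at its underside and turns with it. The spanner goes on along its x axis from the handle side, moving towards +x.
- adjusting_nut (a joint): Angle of the adjusting nut, rad, growing clockwise seen from above; 0 = its setting: its x lies along that of height_stop and a spanner on it touches the post. Starts at -0.25 to -0.05. It turns easily (0.04 N m), so the locknut drags it along unless held; with the spanner against the post it rests within about 0.1 of 0.
- locknut: Steel hexagon nut above the adjusting nut: 36 mm across flats, 26 mm high, 36 to 62 mm above the bench; the 18 mm stud ends at 76 mm. Origin on the axis at its underside; flats face its own +x and -x and every 60 degrees. Turns with 0.15 N m (felt only while moving), dragging the adjusting nut until the spanner meets the post; then 1.2 to 2.4 rad more clockwise until it bites (not visible) and the torque rises.
- wave_washer (a joint): How far the locknut is turned beyond its bite, rad, squeezing the washer (35 mm across, 2 mm thick) between the nuts; 0 = not yet tight. Torque = 3 N m per rad of squeeze plus 0.2 N m while turning on, less 0.2 N m when holding still (so 1 N m is 0.27 moving, 0.4 still). Under 0.18 is too slack, beyond 0.6 overtightened. Let go, it springs back to about 0.07 and stays.
- spanner: Loose thin open-ended steel spanner, about 0.16 kg, 229 mm long, flat on the bench. Origin: centre of the jaw opening, underside; x points out of the mouth, handle along -x. Jaw gap 38.5 mm between prongs flared at the mouth; prong tips 25 mm ahead of the origin, throat 23.5 mm behind it; head 58.5 mm wide, 8 mm thick; neck 16 mm wide, 8 mm thick, up to 126 mm behind, then the grip.
- spanner_jaw (a point): Centre of the spanner's jaw opening, on its underside; coincides with the adjusting nut's origin when the spanner is on (within about 1.5 mm). The wide head ends 51 mm behind this point, so between nut and post it can be set down with this point 48 to 60 mm short of the nut's axis and then pushed on; it stops when the throat meets the nut.
- spanner_grip (a point): Centre of the spanner's black rubber grip, 78 mm long, 22 mm wide, 12 mm thick, 165 mm behind the jaw centre and 6 mm above the underside. With the spanner on the nut the grip overhangs the end of the arm.
- vial_near: Bystander: brown glass vial with black cap, 33 mm diameter, 74 mm tall, origin at its underside. Leave alone.
- vial_far: Bystander: a second such vial, 33 mm diameter, 74 mm tall, origin at its underside. Leave alone.
- beaker_small: Bystander: small glass beaker, 39 mm diameter, 48 mm tall, origin at its underside. Leave alone.
Mind the look-alikes: they are no part of the job. There is more than one size of the height_stop; the job needs the larger.

How it is judged:
On the way, in this order (a step that is already met when the one before it is completed fails the run):
1. the spanner lies flat on the base with its jaw on the flats of the adjusting nut, let go (horizontal distance between spanner_jaw and nut_flats below 0.008 m and angle between the x axis of spanner and the x axis of nut_flats, either way round below 0.15 rad and height (world z) of spanner_jaw between 0.019 and 0.029 m and height (world z) of spanner_grip between 0.018 and 0.042 m and x of spanner_grip in the frame of height_stop below -0.1 m and contact force between the fingers and spanner below 0.3 N), for 0.2 s.
2. the locknut is tightened (wave_washer beyond 0.18 rad) while the spanner on the nut bears on the post (horizontal distance between spanner_jaw and nut_flats below 0.008 m and angle between the x axis of spanner and the x axis of nut_flats, either way round below 0.15 rad and height (world z) of spanner_jaw between 0.019 and 0.029 m and height (world z) of spanner_grip between 0.018 and 0.042 m and x of spanner_grip in the frame of height_stop below -0.1 m and value of joint adjusting_nut between -0.12 and 0.2 rad and value of joint wave_washer above 0.18 rad and contact force between spanner and stop_post above 2 N), for 0.1 s.
At the end, for the whole second after the job is handed in: Spanner flat on the base, jaw within 8 mm of the adjusting nut's axis and along its flats, grip within 30 mm of the arm's line (at the post); adjusting nut between -0.12 and 0.2 rad; wave washer above 0.04 rad; spanner and locknut released, at rest (all of step 1 and value of joint adjusting_nut between -0.12 and 0.2 rad and value of joint wave_washer above 0.04 rad and contact force between the fingers and locknut below 0.3 N and linear speed of spanner below 0.02 m/s and y of spanner_grip in the frame of height_stop above -0.03 m); the robot touches nothing.
It fails at once if the locknut is overtightened (wave_washer beyond 0.6 rad) (value of joint wave_washer above 0.6 rad).
It fails at once if vial_near is shifted by more than 30 mm or tipped (distance of vial_near from where it was at the start of the episode above 0.03 m or angle between vial_near's own z axis and vertical above 0.5 rad).
It fails at once if vial_far is shifted by more than 30 mm or tipped (distance of vial_far from where it was at the start of the episode above 0.03 m or angle between vial_far's own z axis and vertical above 0.5 rad).
It fails at once if beaker_small is shifted by more than 30 mm or tipped (distance of beaker_small from where it was at the start of the episode above 0.03 m or angle between beaker_small's own z axis and vertical above 0.5 rad).
It also fails if it takes over 67 s, if anything falls off the work surface, if the arm or the gripper's body presses on something with over 40 N, if the wrist force passes 120 N, or if a joint passes its speed limit or range.

## Robot

A 7-joint arm with a two-finger parallel gripper is mounted at the origin on a cart in front of the work surface, level with it; the furniture and walls round the work are solid. World frame = base frame: x ahead of the robot, y to its left, z up, the work surface at z = 0. Lengths are in m, angles in rad, forces in N, time in s.
With the tool pointing down it reaches from about 0.4 to 0.85 m from the base axis. Payload 10.4 kg.
Tool frame: the origin (TCP) lies between the finger pads; the fingertips stand 22 mm ahead of it and the grasp point (between the pads) lies 3 mm ahead of it (r.nose_length is the distance from the TCP to the fingertips, in m); z points along the fingers, y is the line along which they close (so a half turn about z gives the same grasp; the last joint's range is limited). The gripper opens to 87 mm and grips with 3 to 60 N. Pads are 19 mm wide; open, the fingers measure 117 mm over their backs; the gripper's body (75 mm by 190 mm) begins 51 mm behind the grasp point.
Start: joints at [1.121, 0.332, -0.065, 1.46, 0.022, 1.35, -0.088], TCP at [0.259, -0.569, 0.245] pointing down, gripper open.
Joint ranges: [-2.6, 2.6], [-0.5, 2.12], [-1.47, 1.34], [0.16, 2.42], [-1.27, 4.41], [0.06, 2.06], [-2.6, 2.6]. Speed limits (rad/s): [2.22, 2.22, 2.79, 2.79, 3.14, 3.14, 3.14].

## Interface

Orientations are given as a unit quaternion [x, y, z, w].
In Python, from bench import readout, cams, r gives the robot as it stands. The module is installed in compiled form; this text tells all that it offers.
- The arm moves only by the tool step_arm, never from a script. Its argument "deltas" is a list that holds one entry, the list of rows, each a list of 7 numbers: the turn, a rotation vector about the tool's x, y, z in rad, then the shift along the tool's x, y, z in m, then the opening in per cent of the stroke, from 0 (shut) to 100 (fully open). A call has 1 to 20 rows; each row is the pose to reach, as a shift and turn from the pose commanded when the call began, along the tool's axes at that moment; what a row does not reach only later rows make up. A row lasts 1/8 s, in which the tool goes at most 62.5 mm and 10.7 degrees, less where a joint would pass 70% of its speed; a pose out of reach is approached as far as the arm can. A call with a gripper value outside its range is refused whole. The fingers move at their own pace and stop on an object; "squeeze" is the grip in N (left out, the last holds). Time passes only in rows, so rows that repeat a pose let the fingers close. It gives the time, the measured TCP pose, the force, the opening and the grip force at its end, in the units of the state.
- readout.read_state(): the state, without advancing time (a new reading comes with each control period).
- cams.camera(name): name is "side" or "top"; returns a dict with "img" (480x640x3 uint8, red, green, blue), "fx", "fy", "cx", "cy" (pixels), "k1" (the pictures are not rectified: a ray, as slopes to the right and down, at radius r is drawn at 1 + k1 r^2 times it, then the intrinsics apply), "origin" and "rotation" of the camera in the world. Camera axes: x right, y up, looking along -z (the intrinsics and any distortion apply to the point x, -y, -z); pixel columns grow to the right and rows downward; lengths in m; the calibration is good to about 2 mm. A picture is of the moment at which its call begins. There is no depth.
- r.close_job(): hands the job in; it is judged then, once.
The state is a dict: "time": time; "joint_positions": joint angles; "joint_vel": joint speeds; "joint_torque": joint torques, N m; "ee_pos": TCP position; "eef_rot": TCP orientation; "ft_force": force on the tool from outside, world axes, zero at the start; "torque": the same for the moment, N m; "width": finger opening in m; "grip_force": force on a finger pad.
Only numpy, scipy, OpenCV 4.12 (cv2) and the standard library are available. Lean on these libraries where they do the work, as an engineer would, in place of code of your own. Each camera call takes 0.05 s, during which the arm holds its last target. There are 200 camera calls.

## Working session

There is one attempt and no reset: what is moved stays moved. The work goes in short steps, Python scripts to look and compute and a tool call to move; the robot and the scene stay as the last step left them, time stands still between calls to the robot, and variables do not carry over. Pictures are saved under pics/ and viewed, at most 11 in all, crops included, and the job is handed in when it is done.

Besides the shell and the picture viewer there is one more tool, called after "Request:" by a JSON object that holds its "method" and its "body", one argument or row to a line. step_arm: Moves the arm, as the interface text tells. Its arguments: {"type":"object","properties":{"deltas":{"type":"array"},"squeeze":{"type":"number"}},"required":["deltas"]}

```bash
mkdir -p pics
cat > h.py <<'E'
import numpy as np, cv2, sys
from scipy.spatial.transform import Rotation as R
from bench import readout, cams, r
def shot(n,f=None):
    c=cams.camera(n)
    if f: cv2.imwrite('pics/'+f,c['img'][:,:,::-1])
    return c
def ray(c,u,v):
    x=(u-c['cx'])/c['fx']; y=(v-c['cy'])/c['fy']; rd=np.hypot(x,y); rr=rd
    for _ in range(20): rr=rd/(1+c['k1']*rr*rr)
    s=rr/rd if rd>0 else 1
    Rm=np.array(c['rotation']); Rm=Rm if Rm.shape==(3,3) else R.from_quat(Rm).as_matrix()
    return np.array(c['origin']),Rm@np.array([x*s,-y*s,-1])
def onz(c,u,v,z):
    o,d=ray(c,u,v); return o+d*(z-o[2])/d[2]
def proj(c,p):
    Rm=np.array(c['rotation']); Rm=Rm if Rm.shape==(3,3) else R.from_quat(Rm).as_matrix()
    q=Rm.T@(np.array(p)-c['origin']); x=q[0]/-q[2]; y=-q[1]/-q[2]; k=1+c['k1']*(x*x+y*y)
    return np.array([c['fx']*x*k+c['cx'],c['fy']*y*k+c['cy']])
E
python3 - <<'E'
from h import *
for n in('top','side'):
    c=shot(n,n+'0.png'); print(n,c['fx'],c['cx'],c['cy'],c['k1'],c['origin'],c['rotation'])
s=readout.read_state(); print(s)
E
```

```text
top 522.9592136468982 326.27483072547494 240.26529297648685 -0.05726828728552741 [ 0.33379212 -0.41739955  1.22682969] [ 0.05538277 -0.066968   -0.69983165  0.7090019 ]
side 585.2875781883291 324.13023470503396 248.65663297260647 -0.05831557738286866 [-0.37572933 -0.41772435  0.58480266] [ 0.3513968  -0.35798498 -0.60056171  0.62264972]
{'time': 0.1, 'joint_positions': array([ 1.12138503,  0.33281565, -0.064714  ,  1.46086868,  0.02161573,
        1.34989165, -0.08849178]), 'joint_vel': array([ 0.00043606, -0.00211714, -0.00078554, -0.00230651, -0.00044747,
        0.0011312 ,  0.00049198]), 'joint_torque': array([ 1.91014973e-03, -6.24541926e+01,  2.52603495e-02, -3.90717673e+01,
       -6.12677447e-02,  3.65431421e-02,  4.74266574e-05]), 'ee_pos': array([ 0.25859904, -0.56863833,  0.24382375]), 'eef_rot': array([ 9.77310402e-01,  2.11811153e-01, -1.69789553e-04, -6.20790640e-04]), 'ft_force': array([-0.38149785, -0.31776395,  0.50969396]), 'torque': array([-0.01208252,  0.00476178, -0.03127201]), 'grip_force': 0.0, 'width': 0.08722486794843003}
```

View pics/top0.png

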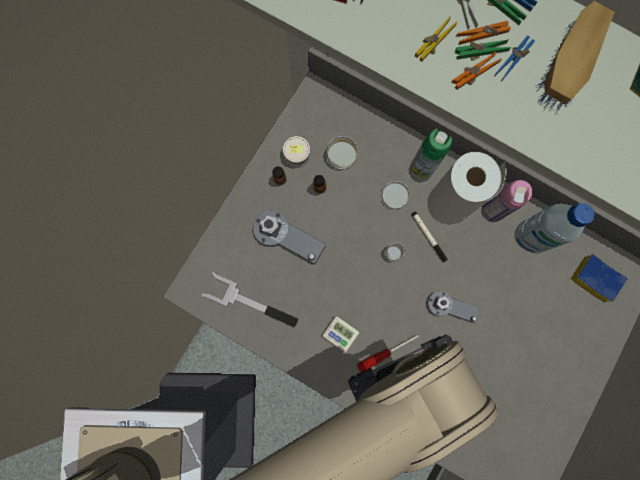

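View pics/side0.png

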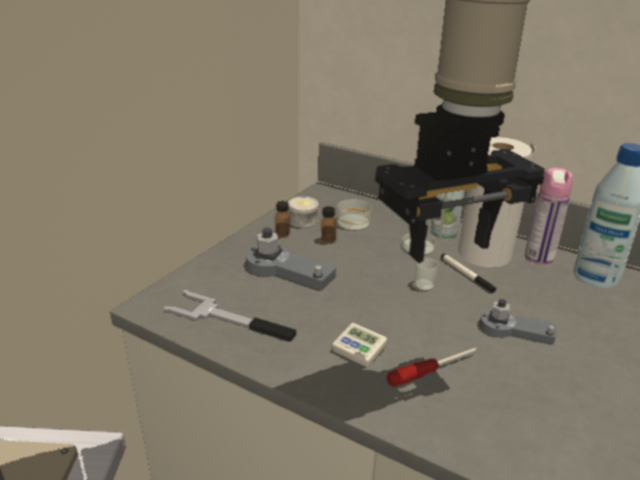

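The top view shows two height stops. The larger has its nut at about (270,226) and its post at (312,257). The smaller, at (440,303), is the look-alike. The spanner is at (230,292) with its grip at (280,315), and it's the only one; the red screwdriver, marker and clock don't matter. The vials are at (279,176) and (320,184), and the small beaker at (393,253). I'll check the larger stop in a close crop.

Run:
```python
from h import *
c=shot('top'); im=c['img'][:,:,::-1]
cv2.imwrite('pics/crop1.png',cv2.resize(im[195:335,190:340],None,fx=4,fy=4,interpolation=cv2.INTER_CUBIC))
for n,u,v,z in [('stud',269,224,.07),('post',311,257,.042),('armend',323,250,.024),('grip',280,315,.012),('jaw',218,288,.008),('v1',279,173,.074),('v2',320,182,.074),('beak',393,250,.048),('small',443,300,.05),('base0',150,440,.0)]:
    print(n,onz(c,u,v,z).round(4))
print(proj(c,[0,0,0]))
```

```text
stud [ 0.5717 -0.3056  0.07  ]
post [ 0.5019 -0.4012  0.042 ]
armend [ 0.5213 -0.4286  0.024 ]
grip [ 0.3704 -0.3317  0.012 ]
jaw [ 0.4308 -0.1855  0.008 ]
v1 [ 0.6904 -0.3252  0.074 ]
v2 [ 0.6706 -0.4193  0.074 ]
beak [ 0.5198 -0.5886  0.048 ]
small [ 0.4069 -0.7006  0.05  ]
base0 [ 0.0862 -0.0445  0.    ]
[128.29464889 479.21313104]
```

View pics/crop1.png

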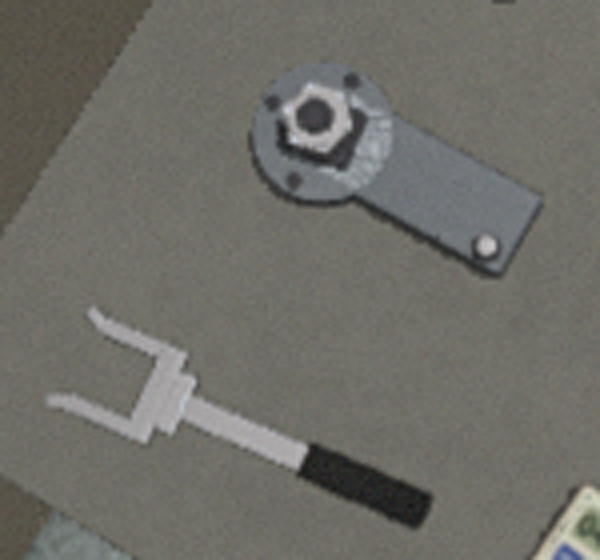

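The crop shows the larger stop. Its stud is at crop pixel (316,117), its post at (486,244), and the spanner lies loose below it. Next I'll measure axes and yaws.

```bash
cat >> h.py <<'E'
def blob(mask,near,amin=15):
    n,l,s,ce=cv2.connectedComponentsWithStats(mask.astype(np.uint8))
    k=[i for i in range(1,n) if s[i,4]>=amin]
    i=min(k,key=lambda i:np.hypot(*(ce[i]-near))); return l==i,ce[i],s[i,4]
def spanner(c,zu=0.,gn=(280,315),hn=(230,292)):
    """jaw pos, grip pos, yaw from grip blob + bright blob"""
    im=c['img'].astype(int); g=im.max(2)
    m,ce,a=blob((g<45),gn,60)
    P=np.array([onz(c,x,y,zu+.012)[:2] for y,x in zip(*np.nonzero(m))]); gc=P.mean(0)
    m2,ce2,a2=blob((im.min(2)>135),hn,60)
    Q=np.array([onz(c,x,y,zu+.008)[:2] for y,x in zip(*np.nonzero(m2))])
    d=Q.mean(0)-gc; d/=np.linalg.norm(d)
    _,V=np.linalg.eigh(np.cov(P.T)); v=V[:,1]; v*=np.sign(v@d)
    t=Q-gc; al=t@d
    print('grip',gc.round(4),a,'len',np.ptp((P-gc)@v).round(4),'bright',a2,'tip ahead of grip',al.max().round(4),'yaw(head)',np.degrees(np.arctan2(d[1],d[0])).round(1),'yaw(grip)',np.degrees(np.arctan2(v[1],v[0])).round(1))
    print('jaw',(gc+d*.165).round(4))
    return gc,d
E
python3 - <<'E'
from h import *
c=shot('top'); s=shot('side')
f=lambda X,Y:((X+.5)/4-.5+190,(Y+.5)/4-.5+195)
ax=onz(c,*f(316,117),.076); po=onz(c,*f(486,244),.042)
d=ax-po; yaw=np.degrees(np.arctan2(d[1],d[0]))+np.degrees(np.arctan2(14,118)); print('axis',ax,'post',po,'dist',np.hypot(*d[:2]),'yaw',yaw)
a=onz(c,*f(395,118),.024);b=onz(c,*f(541,198),.024);print('arm edge yaw',np.degrees(np.arctan2(*(a-b)[[1,0]])))
e=[onz(c,*f(*q),.024) for q in [(250,135),(392,145),(320,62),(320,203)]]
print('flange',np.mean(e,0),'diam',np.linalg.norm(e[0]-e[1]),np.linalg.norm(e[2]-e[3]))
print('side proj stud/post',proj(s,ax),proj(s,po))
spanner(c)
im=c['img'][:,:,::-1]; A=im[210:250,250:300]
B=s['img'][:,:,::-1][215:295,225:345]
A=cv2.resize(A,(600,480),interpolation=cv2.INTER_CUBIC); cv2.imwrite('pics/nut.png',np.clip(A*1.6,0,255)); cv2.imwrite('pics/sidecrop.png',cv2.resize(B,(720,480),interpolation=cv2.INTER_CUBIC))
E
```

```text
axis [ 0.5707811  -0.30535952  0.076     ] post [ 0.50510975 -0.40143557  0.042     ] dist 0.11637582923590542 yaw 62.412199086086616
arm edge yaw 61.7436463704145
flange [ 0.5701574 -0.3032664  0.024    ] diam 0.0833757819805118 0.08419507082231432
side proj stud/post [267.96255898 231.31136246] [318.76705585 267.47615361]
grip [ 0.3676 -0.3343] 254 len 0.0744 bright 577 tip ahead of grip 0.1898 yaw(head) 67.3 yaw(grip) 67.4
jaw [ 0.4314 -0.1821][ WARN:0@2.892] global loadsave.cpp:1063 imwrite_ Unsupported depth image for selected encoder is fallbacked to CV_8U.
```

View pics/nut.png

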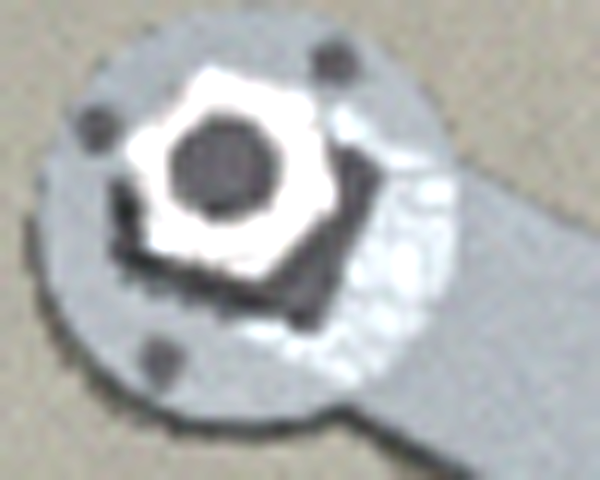

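View pics/sidecrop.png

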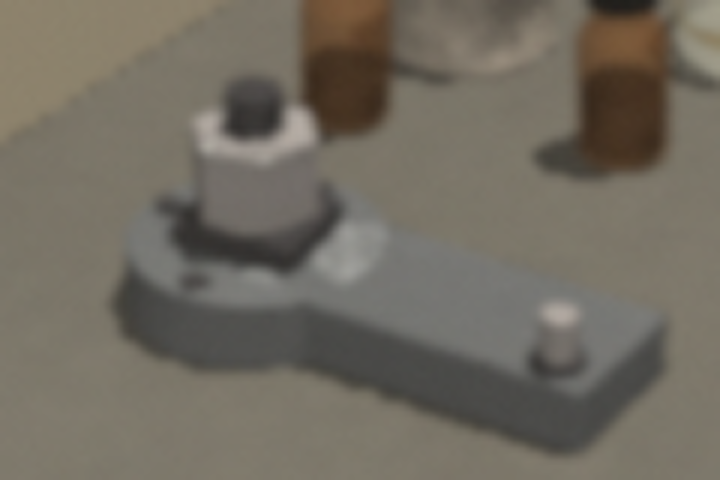

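The side view agrees with the top-view axis and post to about 2 px. In the nut crop, the right edge of the adjusting nut runs from (380,170) to (310,325), which gives a nut yaw of about 68° against about 62° for the arm. The spanner already lies at 67.3°. I'll go above the grip now.

```bash
cat >> h.py <<'E'
def go(p,yaw):
    """print delta from measured pose to tool-down pose with tool x at yaw (deg, mod 180)"""
    s=readout.read_state(); T=R.from_quat(s['eef_rot']); x=T.as_matrix()[:,0]
    cur=np.degrees(np.arctan2(x[1],x[0])); yaw=cur+(yaw-cur+90)%180-90
    t=np.radians(yaw); G=R.from_matrix(np.array([[np.cos(t),np.sin(t),0],[np.sin(t),-np.cos(t),0],[0,0,-1]]).T.T)
    rv=(T.inv()*G).as_rotvec(); d=T.inv().apply(np.array(p)-s['ee_pos'])
    print('t',round(s['time'],2),'cur yaw',cur.round(1),'delta',rv.round(4),d.round(4),'j7',s['joint_positions'][6].round(2))
E
python3 - <<'E'
from h import *
c=shot('top')
f=lambda X,Y:(X/12-.5+250,Y/12-.5+210)
a=onz(c,*f(380,170),.034);b=onz(c,*f(310,325),.034);e=onz(c,*f(118,255),.034)
print(np.linalg.norm(a-b),np.linalg.norm(b-e),'nut yaw',np.degrees(np.arctan2(*(a-b)[[1,0]]))+90,np.degrees(np.arctan2(*(e-b)[[1,0]])))
go([.3734,-.3205,.11],67.3)
E
```

```text
0.03324962847989707 0.039758738184804084 nut yaw 67.5599949617941 70.59187738598067
t 0.3 cur yaw 24.5 delta [-4.000e-04 -2.000e-04 -7.478e-01] [ 0.2072 -0.1785  0.1344] j7 -0.09
```

Request:
{"method": "step_arm", "body": {
  "deltas": [
    [[0,0,-0.748,0.207,-0.1785,0.1,60],[0,0,-0.748,0.207,-0.1785,0.134,60],[0,0,-0.748,0.207,-0.1785,0.134,60],[0,0,-0.748,0.207,-0.1785,0.134,60],[0,0,-0.748,0.207,-0.1785,0.134,60],[0,0,-0.748,0.207,-0.1785,0.134,60],[0,0,-0.748,0.207,-0.1785,0.134,60],[0,0,-0.748,0.207,-0.1785,0.134,60],[0,0,-0.748,0.207,-0.1785,0.134,60]]
  ]
}}

```text
time: 1.42
ee_pos: [0.373, -0.3218, 0.111]
eef_rot: [0.833, 0.553, 0.0, 0.0]
ft_force: [-0.1, 0.2, 0.9]
width: 0.0524
grip_force: 0.0
```

Run:
```python
from h import *
go([.3734,-.3205,.025],67.3)
c=shot('side','side1.png')
```

```text
t 1.43 cur yaw 67.2 delta [ 0.0008  0.0004 -0.0015] [ 0.0014 -0.0002  0.086 ] j7 0.16
```

Now descend and grip.

Request:
{"method": "step_arm", "body": {
  "deltas": [
    [[0,0,0,0.001,0,0.04,60],[0,0,0,0.001,0,0.07,60],[0,0,0,0.001,0,0.085,60],[0,0,0,0.001,0,0.086,60],[0,0,0,0.001,0,0.086,60],[0,0,0,0.001,0,0.086,10],[0,0,0,0.001,0,0.086,10],[0,0,0,0.001,0,0.086,10],[0,0,0,0.001,0,0.086,10],[0,0,0,0.001,0,0.086,10]]
  ],
  "squeeze": 55
}}

```text
time: 2.72
ee_pos: [0.3737, -0.3199, 0.0247]
eef_rot: [0.832, 0.554, -0.0, 0.0]
ft_force: [0.0, 0.3, 2.5]
width: 0.0212
grip_force: 55.0
```

Request:
{"method": "step_arm", "body": {
  "deltas": [
    [[0,0,0,0,0,-0.02,10],[0,0,0,0,0,-0.05,10],[0,0,0,0,0,-0.08,10],[0,0,0,-0.01,0.01,-0.095,10],[0,0,0,-0.03,0.04,-0.095,10],[0,0,0,-0.05,0.075,-0.095,10],[0,0,0,-0.07,0.11,-0.095,10],[0,0,0,-0.09,0.14,-0.095,10],[0,0,0,-0.105,0.165,-0.095,10],[0,0,0,-0.113,0.176,-0.095,10],[0,0,0,-0.113,0.176,-0.095,10],[0,0,0,-0.113,0.176,-0.095,10]]
  ]
}}

```text
time: 4.22
ee_pos: [0.4921, -0.4913, 0.1192]
eef_rot: [0.832, 0.554, -0.0, -0.0]
ft_force: [-0.1, -0.2, -1.2]
width: 0.0213
grip_force: 55.0
```

Run:
```python
from h import *
s=readout.read_state(); print(s['ee_pos'],s['width'],s['torque'])
c=shot('top'); d=shot('side')
cv2.imwrite('pics/two.png',np.hstack([cv2.resize(c['img'][190:330,230:350],(400,467)),cv2.resize(d['img'][160:300,230:350],(400,467))])[:,:,::-1])
```

```text
[ 0.49211343 -0.49129253  0.11917409] 0.021309662028345725 [-0.17411182  0.00745809  0.03374662]
```

View pics/two.png

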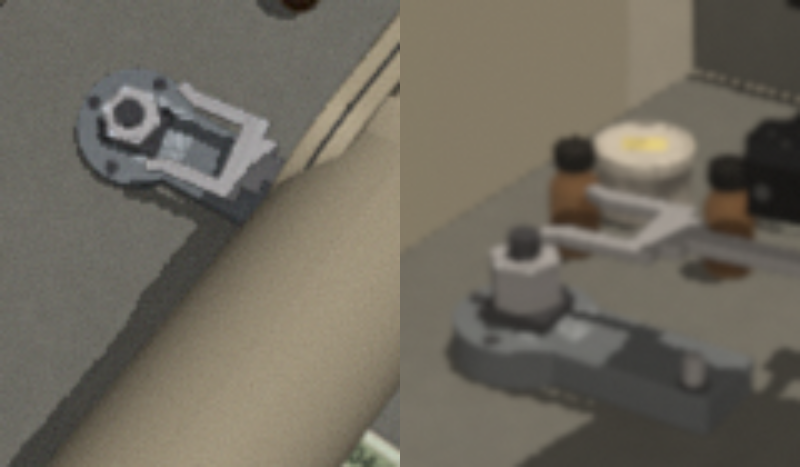

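The top view shows the prong tips at crop pixels (183,90) and (150,163), framing the nut at (130,112). I'll measure the lateral offset at the spanner's present height.

Run:
```python
from h import *
c=shot('top'); im=c['img'].astype(int)
f=lambda X,Y:((X+.5)/3.3333-.5+230,(Y+.5)/3.3333-.5+190)
z=.1025
a,b=onz(c,*f(181,86),z)[:2],onz(c,*f(147,164),z)[:2]
print('tips',a,b,'gap',np.linalg.norm(a-b),'mid',(a+b)/2, 'perp yaw',np.degrees(np.arctan2(*(a-b)[::-1]))+90)
m,ce,A=blob((im.min(2)>135)&(np.arange(640)[None]>279-6)&(np.arange(640)[None]<312),(300,235),40)
print(ce,A)
# inner prong edges: per-pixel coordinates in spanner frame
t=np.radians(67.4); d=np.array([np.cos(t),np.sin(t)]); n=np.array([-d[1],d[0]])
P=np.array([onz(c,x,y,z)[:2] for y,x in zip(*np.nonzero(m))])
s=readout.read_state()['ee_pos'][:2]; Q=P-s; al=Q@d; la=Q@n
print('max along',al.max())
for lo in np.arange(.09,.18,.008):
    k=(al>=lo)&(al<lo+.008)
    if k.sum()>2: print(lo.round(3),k.sum(),'lat',la[k].min().round(4),la[k].max().round(4),'mid',((la[k].min()+la[k].max())/2).round(4))
ax=np.array([.5705,-.3045]); print('axis along/lat rel TCP',(ax-s)@d,(ax-s)@n)
```

```text
tips [ 0.58472934 -0.34103297] [ 0.53215325 -0.32013656] gap 0.05657654152496075 mid [ 0.5584413  -0.33058477] perp yaw 68.32461856130283
[296.02670623 233.38872404] 337
max along 0.17476687994864434
0.098 5 lat -0.0172 -0.0102 mid -0.0137
0.106 35 lat -0.0266 0.006 mid -0.0103
0.114 87 lat -0.0281 0.0282 mid 0.0001
0.122 55 lat -0.0275 0.0279 mid 0.0002
0.13 28 lat -0.0281 0.0282 mid 0.0001
0.138 26 lat -0.0284 0.0271 mid -0.0007
0.146 28 lat -0.0278 0.0285 mid 0.0003
0.154 33 lat -0.0276 0.0282 mid 0.0003
0.162 29 lat -0.0291 0.0303 mid 0.0006
0.17 11 lat -0.0303 0.0311 mid 0.0004
axis along/lat rel TCP 0.2027121544867425 -0.0003567724754247591
```

Jaw is 0.5 mm off laterally and 52.7 mm short of the axis, so it can go straight down.

Request:
{"method": "step_arm", "body": {
  "deltas": [
    [[0,0,0,0,0,0.03,10],[0,0,0,0,0,0.05,10],[0,0,0,0,0,0.06,10],[0,0,0,0,0,0.066,10],[0,0,0,0,0,0.0685,10],[0,0,0,0,0,0.0685,10],[0,0,0,0,0,0.0685,10]]
  ]
}}

```text
time: 5.25
ee_pos: [0.4927, -0.4922, 0.0517]
eef_rot: [0.832, 0.554, 0.0, 0.0]
ft_force: [0.2, -0.7, -1.7]
width: 0.0214
grip_force: 55.0
```

Run:
```python
from h import *
s=readout.read_state(); print(s['ee_pos'],s['ft_force'],s['torque'])
c=shot('top')
z=.0325; im=c['img'].astype(int)
d_=shot('side'); cv2.imwrite('pics/set.png',np.hstack([cv2.resize(c['img'][200:280,240:320],(400,400)),cv2.resize(d_['img'][210:290,240:340],(400,400))])[:,:,::-1])
```

```text
[ 0.49274742 -0.4921998   0.0516671 ] [ 0.20670944 -0.70702804 -1.7455406 ] [-0.23209097  0.01812139 -0.01449554]
```

View pics/set.png

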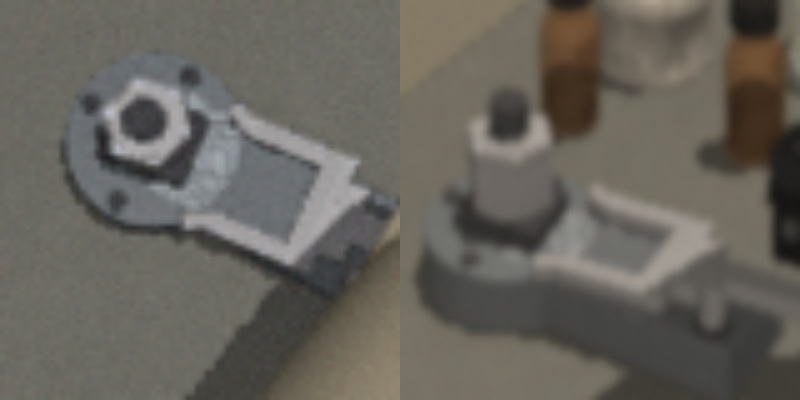

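The prongs sit astride and in line with the nut in both views, about 2 mm above the base. Next I'll lower the last bit and slide it on.

Request:
{"method": "step_arm", "body": {
  "deltas": [
    [[0,0,0,0,0,0.0015,10],[0,0,0,0,0,0.0022,10],[0,0,0,0.006,0,0.0022,10],[0,0,0,0.012,0,0.0022,10],[0,0,0,0.018,0,0.0022,10],[0,0,0,0.024,0,0.0022,10],[0,0,0,0.03,0,0.0022,10],[0,0,0,0.035,0,0.0022,10],[0,0,0,0.04,0,0.0022,10],[0,0,0,0.044,0,0.0022,10],[0,0,0,0.044,0,0.0022,10]]
  ]
}}

```text
time: 6.72
ee_pos: [0.5098, -0.4522, 0.0495]
eef_rot: [0.833, 0.554, 0.0, 0.001]
ft_force: [1.6, -4.6, -0.4]
width: 0.0213
grip_force: 55.2
```

Request:
{"method": "step_arm", "body": {
  "deltas": [
    [[0,0,0,0.003,0,0,10],[0,0,0,0.006,0,0,10],[0,0,0,0.008,0,0,10],[0,0,0,0.009,0,0,10],[0,0,0,0.009,0,0,10]]
  ]
}}

```text
time: 7.35
ee_pos: [0.5131, -0.443, 0.049]
eef_rot: [0.832, 0.554, 0.0, 0.0]
ft_force: [2.3, -4.2, -1.0]
width: 0.0212
grip_force: 55.2
```

Run:
```python
from h import *
s=readout.read_state(); print(s['ee_pos'],s['ft_force'],s['torque'])
t=np.radians(67.3);d=np.array([np.cos(t),np.sin(t)]);n=np.array([-d[1],d[0]])
e=np.array([.5705,-.3045])-s['ee_pos'][:2]; print('axis along(.150 wanted)',e@d,'lat',e@n)
c=shot('top')
d_=shot('side'); cv2.imwrite('pics/on.png',np.hstack([cv2.resize(c['img'][200:280,240:320],(400,400)),cv2.resize(d_['img'][210:290,240:340],(400,400))])[:,:,::-1])
```

```text
[ 0.51312919 -0.44299502  0.04895523] [ 2.3328745  -4.24987787 -1.02013742] [-0.87679931 -0.503173   -0.46277862]
axis along(.150 wanted) 0.14990667375974276 lat 0.0005193120649468187
```

View pics/on.png

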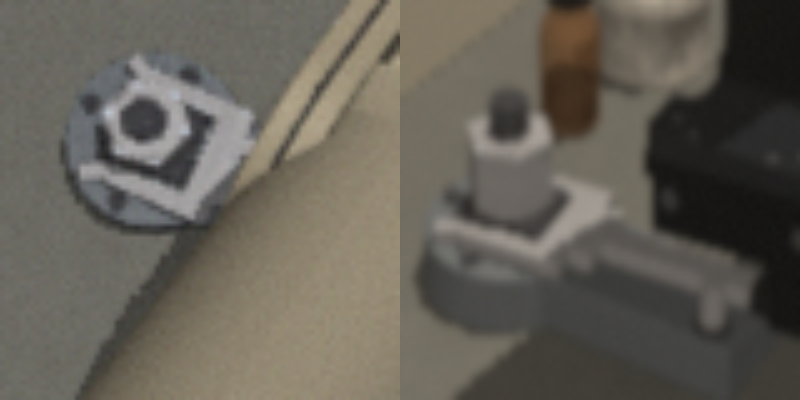

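The spanner is fully on: the jaw encloses the nut, with about 0.1 mm along and 0.5 mm lateral error. I'll let go and lift.

Request:
{"method": "step_arm", "body": {
  "deltas": [
    [[0,0,0,0,0,0,40],[0,0,0,0,0,0,50],[0,0,0,0,0,0,50],[0,0,0,0,0,0,50],[0,0,0,0,0,0,50],[0,0,0,0,0,-0.03,50],[0,0,0,0,0,-0.07,50],[0,0,0,0,0,-0.1,60],[0,0,0,0,0,-0.1,100],[0,0,0,0,0,-0.1,100],[0,0,0,0,0,-0.1,100]]
  ]
}}

```text
time: 8.82
ee_pos: [0.5124, -0.4427, 0.1474]
eef_rot: [0.832, 0.554, -0.0, -0.001]
ft_force: [0.5, 0.1, -1.0]
width: 0.0746
grip_force: 0.0
```

Run:
```python
from h import *
go([.5705,-.3045,.149],133-1e-6)
print(readout.read_state()['joint_positions'])
c=shot('top'); d_=shot('side')
cv2.imwrite('pics/rel.png',np.hstack([cv2.resize(c['img'][205:255,245:295],(400,400),interpolation=cv2.INTER_CUBIC),cv2.resize(d_['img'][210:300,240:340],(400,400))])[:,:,::-1])
```

```text
t 8.82 cur yaw 67.3 delta [-0.0015 -0.0017 -1.1464] [ 0.1499  0.0004 -0.0015] j7 0.16
[ 0.83971069  0.52446273 -0.27362892  1.41156119  0.14403172  1.22730889
  0.15636073]
```

View pics/rel.png

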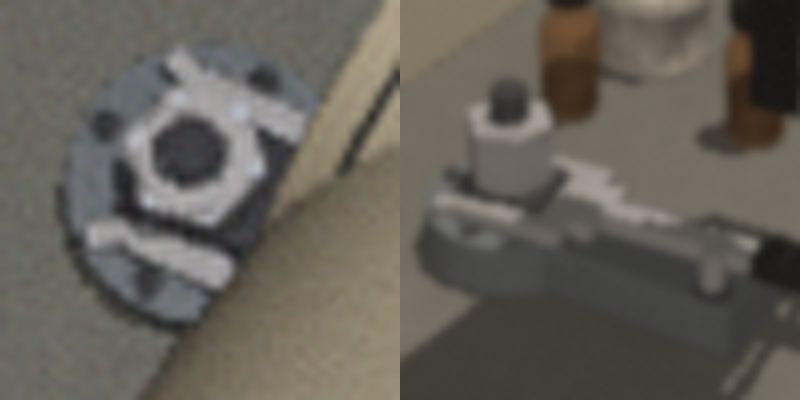

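The released spanner lies flat on the nut. The hexagon's vertices are at about (245,110), (265,165) and (207,215), which matches the earlier flat estimate. Moving over the locknut.

Request:
{"method": "step_arm", "body": {
  "deltas": [
    [[0,0,-0.15,0.02,0,0,100],[0,0,-0.32,0.05,0,0,100],[0,0,-0.5,0.08,0,0,100],[0,0,-0.68,0.11,0,0,100],[0,0,-0.86,0.13,0,0,100],[0,0,-1.03,0.145,0,0,100],[0,0,-1.15,0.15,0,0,100],[0,0,-1.15,0.15,0,0,100],[0,0,-1.15,0.15,0,0,100],[0,0,-1.15,0.15,0,0,100]]
  ]
}}

```text
time: 10.18
ee_pos: [0.5705, -0.3052, 0.1488]
eef_rot: [0.398, 0.917, -0.0, -0.0]
ft_force: [0.2, 0.2, 0.1]
width: 0.0872
grip_force: 0.0
```

Run:
```python
from h import *
go([.5705,-.3045,.062],133.3)
s=readout.read_state();print(s['joint_positions'],s['torque'],s['width'])
```

```text
t 10.18 cur yaw 133.1 delta [-0.0003  0.     -0.0039] [0.0005 0.0005 0.0868] j7 1.0
[ 0.81067229  0.49838656 -0.52708514  1.49200899  0.25909737  1.22113823
  0.99931979] [ 0.10067343 -0.06864854 -0.04103025] 0.08721601857007577
```

Request:
{"method": "step_arm", "body": {
  "deltas": [
    [[0,0,0,0,0,0.04,100],[0,0,0,0,0,0.07,100],[0,0,0,0,0,0.085,100],[0,0,0,0.0005,0.0005,0.087,100],[0,0,0,0.0005,0.0005,0.087,100],[0,0,0,0.0005,0.0005,0.087,20],[0,0,0,0.0005,0.0005,0.087,20],[0,0,0,0.0005,0.0005,0.087,20],[0,0,0,0.0005,0.0005,0.087,20],[0,0,0,0.0005,0.0005,0.087,20],[0,0,0,0.0005,0.0005,0.087,20]]
  ],
  "squeeze": 58
}}

```text
time: 11.55
ee_pos: [0.5724, -0.3027, 0.0622]
eef_rot: [0.397, 0.918, 0.001, 0.001]
ft_force: [5.0, -1.1, -5.6]
width: 0.0357
grip_force: 57.4
```

Run:
```python
from h import *
s=readout.read_state();print(s['joint_positions'],s['torque'],s['ft_force'],s['width'])
go([.5705,-.3045,.062],133.3)
```

```text
[ 0.79282086  0.584938   -0.50470571  1.56355418  0.30663925  1.07055723
  0.96626449] [-0.70405054 -0.41397113 -0.05633674] [ 4.98475298 -1.08726357 -5.56798521] 0.03570819856380124
t 11.55 cur yaw 133.3 delta [ 0.003   0.0012 -0.0006] [-0.     -0.0026  0.0002] j7 0.97
```

Locknut gripped on its flats (35.7 mm). It sits 2.6 mm further along the closing line than I commanded, so I'll correct that and start turning clockwise.

Request:
{"method": "step_arm", "body": {
  "deltas": [
    [[0,0,0,0,0.0015,0,20],[0,0,0,0,0.0025,0,20],[0,0,0.06,0,0.0025,0,20],[0,0,0.15,0,0.0025,0,20],[0,0,0.25,0,0.0025,0,20],[0,0,0.35,0,0.0025,0,20],[0,0,0.45,0,0.0025,0,20],[0,0,0.55,0,0.0025,0,20],[0,0,0.65,0,0.0025,0,20],[0,0,0.75,0,0.0025,0,20],[0,0,0.85,0,0.0025,0,20],[0,0,0.95,0,0.0025,0,20],[0,0,1.0,0,0.0025,0,20]]
  ]
}}

```text
time: 13.18
ee_pos: [0.5733, -0.3023, 0.0621]
eef_rot: [0.789, 0.614, 0.0, 0.001]
ft_force: [4.6, -0.7, -1.4]
width: 0.0357
grip_force: 57.4
```

```bash
cat > q.py <<'E'
from h import *
s=readout.read_state();print(s['joint_positions'][6],'T',s['torque'].round(3),'F',s['ft_force'].round(2),s['width'],s['grip_force'],'j7torque',s['joint_torque'][4:])
go([.5715,-.3035,.062],133.3-180*0-57)
E
python3 q.py
```

```text
0.04024184442440225 T [-0.123 -0.887  0.163] F [ 4.58 -0.66 -1.36] 0.03569866779163402 57.43532433071323 j7torque [0.10262992 1.34256575 0.20595602]
t 13.18 cur yaw 75.8 delta [ 0.0015  0.0001 -0.009 ] [-0.0016 -0.0015  0.0001] j7 0.04
```

Request:
{"method": "step_arm", "body": {
  "deltas": [
    [[0,0,0.08,0,0.0015,0,20],[0,0,0.16,0,0.0015,0,20],[0,0,0.24,0,0.0015,0,20],[0,0,0.32,0,0.0015,0,20],[0,0,0.4,0,0.0015,0,20]]
  ]
}}

```text
time: 13.8
ee_pos: [0.5739, -0.3025, 0.062]
eef_rot: [0.896, 0.445, -0.0, -0.0]
ft_force: [0.5, 1.1, 3.0]
width: 0.0356
grip_force: 57.4
```

```bash
python3 q.py
```

```text
-0.3288694158300261 T [0.307 0.14  0.167] F [0.49 1.08 3.04] 0.03560358675231337 57.42717067088506 j7torque [ 0.30110001 -0.31653891  1.07477758]
t 13.8 cur yaw 52.8 delta [-0.0006  0.     -0.4094] [-0.0022 -0.0013  0.    ] j7 -0.33
```

Request:
{"method": "step_arm", "body": {
  "deltas": [
    [[0,0,0.05,0,0,0,20],[0,0,0.1,0,0,0,20]]
  ]
}}

```text
time: 14.05
ee_pos: [0.5739, -0.3025, 0.062]
eef_rot: [0.916, 0.4, -0.0, -0.0]
ft_force: [-0.5, 1.1, 1.9]
width: 0.0358
grip_force: 57.4
```

```bash
python3 q.py; python3 q.py
```

```text
-0.42012217585496386 T [0.27  0.053 0.191] F [-0.51  1.08  1.86] 0.03575119561124635 57.42516634430558 j7torque [ 0.21981857 -0.19087615  0.60686018]
t 14.05 cur yaw 47.2 delta [-4.000e-04  0.000e+00 -5.084e-01] [-0.0024 -0.0011  0.    ] j7 -0.42
-0.42012217585496386 T [0.27  0.053 0.191] F [-0.51  1.08  1.86] 0.03575119561124635 57.42516634430558 j7torque [ 0.21981857 -0.19087615  0.60686018]
t 14.05 cur yaw 47.2 delta [-4.000e-04  0.000e+00 -5.084e-01] [-0.0024 -0.0011  0.    ] j7 -0.42
```

Request:
{"method": "step_arm", "body": {
  "deltas": [
    [[0,0,0.06,0,0,0,20],[0,0,0.12,0,0,0,20],[0,0,0.18,0,0,0,20],[0,0,0.22,0,0,0,20]]
  ]
}}

```text
time: 14.55
ee_pos: [0.5741, -0.3027, 0.062]
eef_rot: [0.955, 0.297, 0.0, 0.0]
ft_force: [0.2, -0.1, 1.9]
width: 0.0355
grip_force: 57.4
```

```bash
python3 q.py
```

```text
-0.622719861811488 T [ 0.178 -0.118  0.144] F [ 0.24 -0.11  1.9 ] 0.03554510112489567 57.42472277308934 j7torque [0.12321494 0.03917988 0.26503469]
t 14.55 cur yaw 34.6 delta [ 2.000e-04  1.000e-04 -7.284e-01] [-0.0026 -0.0008  0.    ] j7 -0.62
```

Request:
{"method": "step_arm", "body": {
  "deltas": [
    [[0,0,0.06,0,0,0,20],[0,0,0.12,0,0,0,20],[0,0,0.18,0,0,0,20],[0,0,0.23,0,0,0,20]]
  ]
}}

```text
time: 15.05
ee_pos: [0.5743, -0.3028, 0.0621]
eef_rot: [0.983, 0.186, 0.0, 0.0]
ft_force: [1.8, -0.6, 1.0]
width: 0.0359
grip_force: 57.6
```

```bash
python3 q.py
```

```text
-0.8346889005685583 T [ 0.063 -0.273  0.352] F [ 1.77 -0.63  0.98] 0.03586884116814601 57.584819108597 j7torque [-0.0781337   0.37716349  0.32896955]
t 15.05 cur yaw 21.4 delta [ 7.000e-04  0.000e+00 -9.585e-01] [-0.0028 -0.0004  0.0001] j7 -0.83
```

Torque has risen to 0.35, so it has begun to bite. Smaller steps from here.

Request:
{"method": "step_arm", "body": {
  "deltas": [
    [[0,0,0.05,0,0,0,20],[0,0,0.1,0,0,0,20]]
  ]
}}

```text
time: 15.3
ee_pos: [0.5743, -0.3029, 0.0621]
eef_rot: [0.991, 0.136, 0.0, 0.0]
ft_force: [1.1, -0.8, 1.1]
width: 0.0358
grip_force: 57.8
```

```bash
python3 q.py
```

```text
-0.9264064106405426 T [-0.089 -0.341  0.614] F [ 1.11 -0.83  1.11] 0.03578460741702567 57.81955126842149 j7torque [-0.30222368  0.51992744  0.15470574]
t 15.3 cur yaw 15.7 delta [ 9.000e-04  1.000e-04 -1.058e+00] [-0.0029 -0.0002  0.0001] j7 -0.93
```

Request:
{"method": "step_arm", "body": {
  "deltas": [
    [[0,0,0.05,0,0,0,20],[0,0,0.1,0,0,0,20],[0,0,0.15,0,0,0,20]]
  ]
}}

```text
time: 15.68
ee_pos: [0.5744, -0.303, 0.0621]
eef_rot: [0.998, 0.062, 0.0, 0.001]
ft_force: [1.8, -1.2, 0.4]
width: 0.0357
grip_force: 58.4
```

```bash
python3 q.py
```

```text
-1.0641297191204615 T [-0.134 -0.446  0.984] F [ 1.8  -1.18  0.39] 0.03567519084468085 58.360113824383006 j7torque [-0.63835965  0.70755484 -0.23421053]
t 15.68 cur yaw 7.1 delta [ 1.2000e-03  2.0000e-04 -1.2073e+00] [-0.0029  0.0001  0.0001] j7 -1.06
```

Request:
{"method": "step_arm", "body": {
  "deltas": [
    [[0,0,0.02,0,0,0,20],[0,0,0.03,0,0,0,20],[0,0,0.03,0,0,0,20]]
  ]
}}

```text
time: 16.05
ee_pos: [0.5743, -0.3031, 0.0621]
eef_rot: [0.999, 0.048, 0.0, 0.0]
ft_force: [2.9, -3.8, 0.1]
width: 0.0362
grip_force: 58.4
```

```bash
python3 q.py
python3 - <<'E'
from h import *
c=shot('top'); d_=shot('side')
cv2.imwrite('pics/tight.png',np.hstack([cv2.resize(c['img'][205:305,245:345],(400,400),interpolation=cv2.INTER_CUBIC),cv2.resize(d_['img'][210:300,240:340],(400,400))])[:,:,::-1])
E
```

```text
-1.0905182014306587 T [-0.625 -0.707  1.036] F [ 2.86 -3.76  0.07] 0.03617062115943144 58.38353152379568 j7torque [-1.06718134  1.33714344 -1.1099999 ]
t 16.05 cur yaw 5.5 delta [ 1.1000e-03 -0.0000e+00 -1.2364e+00] [-0.0029  0.0002  0.    ] j7 -1.09
```

View pics/tight.png

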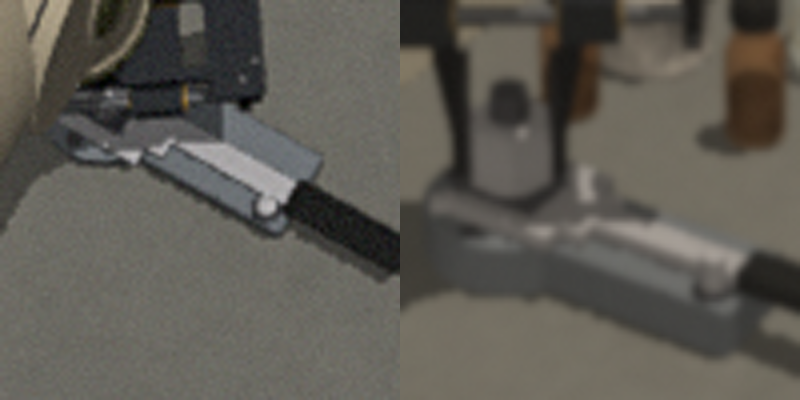

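The spanner is on the nut, its neck bears on the post at (265,207), and the torque is 1.04 N m. I'll let go and lift clear.

Request:
{"method": "step_arm", "body": {
  "deltas": [
    [[0,0,0,0,0,0,70],[0,0,0,0,0,0,100],[0,0,0,0,0,0,100],[0,0,0,0,0,0,100],[0,0,0,0,0,0,100],[0,0,0,0,0,-0.02,100],[0,0,0,0,0,-0.06,100],[0,0,0,0,0,-0.12,100],[0,0,0,0,0,-0.16,100],[0,0,0,-0.06,-0.06,-0.16,100],[0,0,0,-0.12,-0.1,-0.16,100],[0,0,0,-0.15,-0.12,-0.16,100],[0,0,0,-0.15,-0.12,-0.16,100],[0,0,0,-0.15,-0.12,-0.16,100]]
  ]
}}

```text
time: 17.9
ee_pos: [0.414, -0.1977, 0.2235]
eef_rot: [0.999, 0.047, 0.001, 0.001]
ft_force: [0.9, 0.1, -0.2]
width: 0.0872
grip_force: 0.0
```

Run:
```python
from h import *
c=shot('top'); d_=shot('side')
cv2.imwrite('pics/final.png',np.hstack([cv2.resize(c['img'][150:310,220:380],(400,400),interpolation=cv2.INTER_CUBIC),cv2.resize(d_['img'][190:310,230:350],(400,400))])[:,:,::-1])
```

```text
(no output)
```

View pics/final.png

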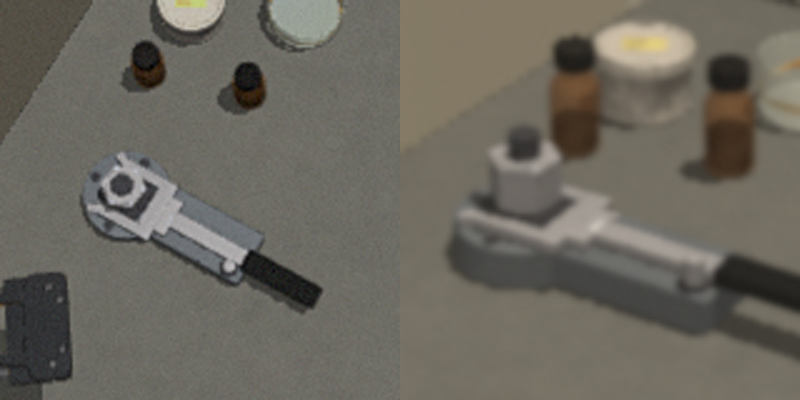

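The spanner is on the nut with its handle at the post, (230,265) in the crop. The vials are upright where they were and the gripper is clear.

```bash
python3 -c "
from bench import r
print(r.close_job())"
```

```text
the job is handed in; nothing more can be done
None
```

The job is handed in: the locknut is jammed at a measured 1.04 N m, the spanner is left flat on the lower nut with its handle at the post, both are let go, and the arm kept clear of the vials and beaker; the judge's verdict was not shown.

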